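# Lock the ND filter into its holder

### The arm

A 6-joint arm with a two-finger parallel gripper is mounted at the origin on the work surface. World frame = base frame: x ahead of the robot, y to its left, z up, the work surface at z = 0. Lengths are in mm, angles in rad, forces in N, time in s.
With the tool pointing down it reaches from about 400 to 825 mm from the base axis. Payload 7 kg.
Tool frame: the origin (TCP) lies on the centre line of the jaws, within the pads' length; the fingertips stand 25 mm ahead of it and the grasp point (between the pads) lies 6 mm ahead of it; z points along the fingers, y is the line along which they close (so a half turn about z gives the same grasp; the last joint's range is limited). The gripper opens to 88 mm and grips with 3 to 60 N. Pads are 19 mm wide; open, the fingers measure 130 mm over their backs; the gripper's body (78 mm by 193 mm) begins 47 mm behind the grasp point.
Start: joints at [1.506, 0.359, 0.012, 0, -1.224, -0.288], TCP at [233.238, 633.4, 251.561] pointing down, gripper open.
Joint ranges: [-3.07, 3.07], [-1.43, 2.12], [-1.02, 1.25], [-3.03, 1.67], [-3.05, -0], [-3.03, 3.03]. Speed limits (rad/s): [2.39, 2.39, 3.01, 3.14, 3.14, 3.14].

### API

Orientations are given as a rotation vector (axis times angle).
In Python, from cell import sensors, imaging, env gives the robot as it stands.
- The arm moves only by the tool arm_command, never from a script. Its argument "series" is a list of rows, each a list of 4 numbers: the shift along the tool's x, y, z in mm, then the turn about the tool's z in rad. A call has 1 to 10 rows; each row shifts and turns the commanded pose from where the row before left it, along the tool's axes as they then stand; what a row does not reach is not made up. A row lasts 1/12 s, in which the tool goes at most 41.7 mm and 7.16 degrees, less where a joint would pass 70% of its speed; a pose out of reach is approached as far as the arm can. A call with a gripper value outside its range is refused whole. "fingers" is the finger opening in mm, from 0 to 87.6, set as the call begins (left out, the last holds). The fingers move at their own pace and stop on an object; "force" is the grip in N (left out, the last holds). Time passes only in rows, so rows that do not move let the fingers close. It gives the time, the measured TCP pose, the force, the opening and the grip force at its end, in the units of the state.
- sensors.state(): the state, without advancing time (a new reading comes with each control period).
- imaging.camera(name): name is "scene" or "side" or "wrist"; returns a dict with "pixels" (480x640x3 uint8, blue, green, red), "mtx" (3x3 intrinsics, pixels), "T" (4x4, takes a point from camera to world coordinates); the wrist camera has in their place "tool_from_camera" (4x4, takes a point from camera to tool coordinates, whose origin is the TCP and whose axes are the flange's). Camera axes: x right, y up, looking along -z (the intrinsics and any distortion apply to the point x, -y, -z); pixel columns grow to the right and rows downward; lengths in mm; the calibration is good to about 2 mm. A picture is of the moment at which its call begins: read the wrist's pose just before it. There is no depth.
- env.close_job(): hands the job in; it is judged then, once.
The state is a dict: "clock": time; "qpos": joint angles; "qvel": joint speeds; "joint_efforts": joint torques, N m; "ee_pos": TCP position; "orientation": TCP orientation; "ft_force": force on the tool from outside, world axes, zero at the start; "wrist_torque": the same for the moment, N m; "gripper_width": finger opening in mm; "gripper_force": force on a finger pad.
Only numpy, scipy, OpenCV 4.12 (cv2) and the standard library are available. Lean on these libraries where they do the work, as an engineer would, in place of code of your own. Each camera call takes 0.05 s, during which the arm holds its last target. There are 200 camera calls.

### The job

Lock the ND filter into the white holder bracket by pressing its three coloured catches fully home with a fingertip, one after the other: first green, then red, then yellow. Press each one gently, do not touch the filter, and do not disturb the other loose things on the cabinet top; nothing is to be picked up.

Things in the scene. Friction and masses are not known exactly. Their poses are not given: they have to be found in the camera images.
- green_top (a point): Centre of the flat crown (26 mm across) on top of the green catch. The catch is a round green plastic mushroom, rim 46 mm across; the crown stands 7 mm above the outer shoulder and is the place to press. Before pressing it is 44 to 46 mm above the table; fully home it is 36 mm above the table. It moves straight down only. z is up.
- green_catch (a joint): How far the green catch is pressed down, in m: 0 is fully up, 0.010 is fully home at a hard stop; it starts between 0 and 0.002. It resists by about 2.5 N of friction (more if pushed fast), has no spring, and stays where it is left.
- green_post: Fixed white post, 28 mm across, under the green catch, which it carries. Origin: on the post's axis at its foot, 10 mm above the table. The three posts stand on the bracket's left, right and far lugs, each 68 mm from the bracket's centre; which colour stands where varies.
- red_top (a point): Centre of the flat crown (26 mm across) on top of the red catch. The catch is a round red plastic mushroom, rim 46 mm across; the crown stands 7 mm above the outer shoulder and is the place to press. Before pressing it is 44 to 46 mm above the table; fully home it is 36 mm above the table. It moves straight down only. z is up.
- red_catch (a joint): How far the red catch is pressed down, in m: 0 is fully up, 0.010 is fully home at a hard stop; it starts between 0 and 0.002. It resists by about 2.5 N of friction (more if pushed fast), has no spring, and stays where it is left.
- red_post: Fixed white post, 28 mm across, under the red catch, which it carries. Origin: on the post's axis at its foot, 10 mm above the table. The three posts stand on the bracket's left, right and far lugs, each 68 mm from the bracket's centre; which colour stands where varies.
- yellow_top (a point): Centre of the flat crown (26 mm across) on top of the yellow catch. The catch is a round yellow plastic mushroom, rim 46 mm across; the crown stands 7 mm above the outer shoulder and is the place to press. Before pressing it is 44 to 46 mm above the table; fully home it is 36 mm above the table. It moves straight down only. z is up.
- yellow_catch (a joint): How far the yellow catch is pressed down, in m: 0 is fully up, 0.010 is fully home at a hard stop; it starts between 0 and 0.002. It resists by about 2.5 N of friction (more if pushed fast), has no spring, and stays where it is left.
- yellow_post: Fixed white post, 28 mm across, under the yellow catch, which it carries. Origin: on the post's axis at its foot, 10 mm above the table. The three posts stand on the bracket's left, right and far lugs, each 68 mm from the bracket's centre; which colour stands where varies.
- bracket: White plastic filter holder bracket fixed to the table, about 124 x 124 mm with lugs to 89 mm from its centre on three sides (+x, +y, -y of its own frame), 18 mm high; the filter lies in its recess. Origin: centre of its underside, on the table. z up.
- nd_filter: ND filter: dark glass in a rigid black sleeve, 100 x 100 x 10 mm, lying loose and flat in the bracket's recess, its top 20 mm above the table. Origin: centre of its underside. Catch rims reach about 5 mm over its edge, above it. Not to be touched.
- step_ring: Loose steel step-up ring lying flat, 72 mm across, 12 mm high, beside the bracket. Origin: centre of its underside. Bystander.
- blower: Loose blue blower bulb standing upright with its nozzle up, 58 mm across, 84 mm high. Origin: centre of its underside. Bystander.
- lens_cap: Loose black lens cap lying flat, 68 mm across, 11 mm high. Origin: centre of its underside. Bystander.
- brush: Loose lens brush lying on the table, 150 mm long along its x, up to 42 mm wide and 20 mm high. Origin: under its middle. Bystander.
- cleaner: Loose small bottle of lens cleaner standing upright, 36 mm across, 85 mm high. Origin: centre of its underside. Bystander.
- lamp: Fixed desk lamp with a toggle switch on its round base (150 mm across); its stem and shade reach 360 mm above the table, within 90 mm of its axis. Origin: centre of the base's underside. Obstacle on the left; not to be used.

How it is judged (in metres and radians):
On the way, in this order (a step that is already met when the one before it is completed fails the run):
1. the green catch is pressed home (value of joint green_catch above 0.007 m), for 0.2 s.
2. the red catch is pressed home (value of joint red_catch above 0.007 m), for 0.2 s.
3. the yellow catch is pressed home (value of joint yellow_catch above 0.007 m), for 0.2 s.
At the end, for the whole second after the job is handed in: All three catches are pressed home (more than 7 mm of their 10 mm travel), the filter still lies in its recess within 6 mm of where it began, and the other loose things are within 20 mm of where they began (value of joint each of green_catch, red_catch, yellow_catch above 0.007 m and distance of nd_filter from where it was at the start of the episode below 0.006 m and distance of each of step_ring, blower, lens_cap, brush, cleaner from where it was at the start of the episode below 0.02 m); the robot touches nothing.
It fails at once if a catch or its post is pressed harder than 25 N (contact force between the arm and green_post above 25 N or contact force between the arm and red_post above 25 N or contact force between the arm and yellow_post above 25 N).
It fails at once if the robot touches the filter (contact force between the arm and nd_filter above 0.5 N).
It fails at once if the filter is shifted or lifted by more than 6 mm (distance of nd_filter from where it was at the start of the episode above 0.006 m).
It fails at once if the step-up ring, blower bulb, lens cap, brush or cleaner bottle is moved by more than 20 mm (distance of any of step_ring, blower, lens_cap, brush, cleaner from where it was at the start of the episode above 0.02 m).
It also fails if it takes over 48 s, if anything falls off the work surface, if the arm or the gripper's body presses on something with over 40 N, if the wrist force passes 120 N, or if a joint passes its speed limit or range.

## Working session

There is one attempt and no reset: what is moved stays moved. The work goes in short steps, Python scripts to look and compute and a tool call to move; the robot and the scene stay as the last step left them, time stands still between calls to the robot, and variables do not carry over. Pictures are saved under pics/ and viewed, at most 10 in all, crops included, and the job is handed in when it is done.

Besides the shell and the picture viewer there is one more tool, called after "Emit:" by a JSON object that holds its "fn" and its "kwargs", one argument or row to a line. arm_command: Moves the arm, as the interface text tells. Its arguments: {"type":"object","properties":{"series":{"type":"array"},"fingers":{"type":"number"},"force":{"type":"number"}},"required":["series"]}

```bash
mkdir -p pics
cat > h.py <<'E'
import numpy as np,cv2
from cell import sensors,imaging,env
def snap(n,f):
    s=sensors.state(); c=imaging.camera(n); cv2.imwrite('pics/'+f,c['pixels'])
    if 'T' in c: T=np.array(c['T'])
    else:
        P=np.eye(4);P[:3,:3]=cv2.Rodrigues(np.array(s['orientation'],float))[0];P[:3,3]=s['ee_pos'];T=P@np.array(c['tool_from_camera'])
    return c,T
def w(K,T,u,v,z):
    d=np.linalg.inv(K)@[u,v,1]; d=T[:3,:3]@(d*[1,-1,-1]); o=T[:3,3]
    return o+d*(z-o[2])/d[2]
def blobs(c,T,z):
    h=cv2.cvtColor(c['pixels'],cv2.COLOR_BGR2HSV);K=np.array(c['mtx'])
    for n,lo,hi in(('green',45,85),('yellow',20,35),('red',0,8)):
        m=cv2.inRange(h,(lo,110,60),(hi,255,255))
        if n=='red': m|=cv2.inRange(h,(172,110,60),(180,255,255))
        _,_,st,ce=cv2.connectedComponentsWithStats(m)
        for i in range(1,len(st)):
            if st[i,4]>60: print(n,st[i],ce[i].round(1),w(K,T,*ce[i],z).round(1))
E
python3 - <<'E'
from h import *
s=sensors.state();print({k:np.round(v,3).tolist() for k,v in s.items()})
for n in('scene','side','wrist'):
    c,T=snap(n,n+'0.png');print(n,np.array(c['mtx']).round(1).tolist(),T.round(2).tolist(),[k for k in c]);blobs(c,T,42)
E
```

```text
{'clock': 0.0, 'qpos': [1.506, 0.359, 0.011, -0.0, -1.224, -0.288], 'qvel': [-0.0, 0.0, -0.0, -0.001, 0.001, 0.001], 'joint_efforts': [0.0, -58.272, 29.305, 6.997, 0.007, -0.0], 'ee_pos': [233.097, 632.996, 250.618], 'orientation': [3.091, -0.551, -0.0], 'ft_force': [0.201, 0.509, 0.861], 'wrist_torque': [0.022, 0.005, -0.005], 'gripper_force': 0.0, 'gripper_width': 88.071}
scene [[504.7, 0.0, 318.7], [0.0, 504.7, 234.4], [0.0, 0.0, 1.0]] [[0.0, -0.85, 0.53, 1138.29], [1.0, 0.01, 0.01, 9.0], [-0.01, 0.53, 0.85, 975.42], [0.0, 0.0, 0.0, 1.0]] ['pixels', 'mtx', 'T']
green [277 250  21  18 304] [287.5 258.4] [614.7 -66.6  42. ]
green [117 257  17  16 169] [125.6 265.2] [ 627.  -408.4   42. ]
yellow [592  24  39   9  92] [609.   28.1] [-137.2  843.3   42. ]
yellow [311 224  22  19 313] [321.3 232.8] [551.6   5.4  42. ]
red [250 222  21  18 300] [260.  230.1] [ 542.8 -129.1   42. ]
side [[445.3, 0.0, 312.4], [0.0, 445.3, 240.6], [0.0, 0.0, 1.0]] [[-0.71, 0.41, -0.57, 53.83], [-0.7, -0.43, 0.56, 538.71], [-0.02, 0.8, 0.59, 629.5], [0.0, 0.0, 0.0, 1.0]] ['pixels', 'mtx', 'T']
green [405 171  12  11 104] [410.8 176.6] [ 632.5 -415.4   42. ]
green [321 231  20  13 210] [330.6 237.3] [600.8 -57.7  42. ]
yellow [319 256  22  16 273] [329.4 263.9] [539.1  13.   42. ]
red [363 231  21  14 221] [373.2 238.1] [ 529.4 -120.2   42. ]
wrist [[340.1, 0.0, 313.6], [0.0, 340.1, 240.1], [0.0, 0.0, 1.0]] [[-0.35, 0.89, 0.29, 311.93], [-0.94, -0.33, -0.11, 604.13], [0.0, -0.31, 0.95, 384.19], [0.0, 0.0, 0.0, 1.0]] ['pixels', 'mtx', 'tool_from_camera']
yellow [122 321  32  59 899] [134.1 350.3] [151.7 889.   42. ]
yellow [475 321  31  59 888] [493.2 350.3] [  4.5 490.1  42. ]
yellow [ 283  392  347   20 5309] [470.4 403.2] [-63.4 532.   42. ]
```

View pics/scene0.png

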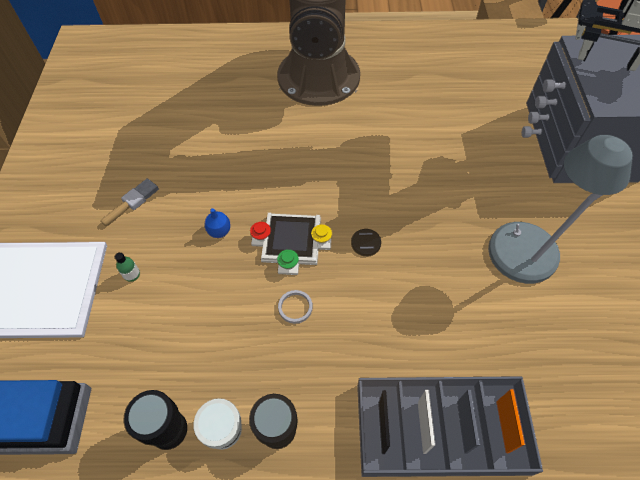

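View pics/side0.png

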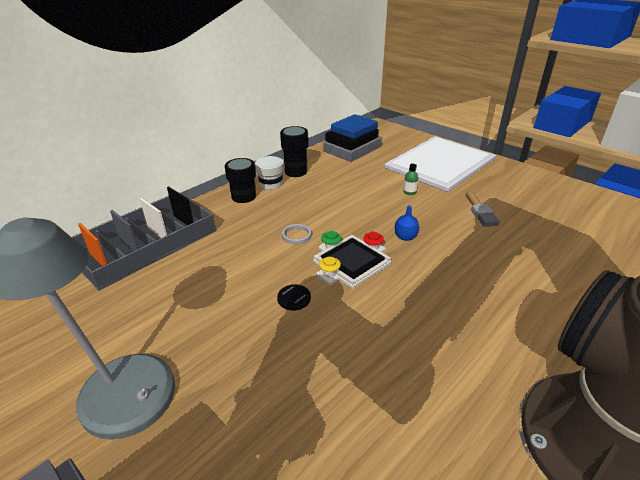

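The scene shows red at (260,230), yellow at (321,233) and green at (288,258) around the bracket at (291,237). The side view agrees, with the lamp on the left at (525,252) in the scene image. I'll triangulate these points and check the lamp and gripper path.

Run:
```python
from h import *
from scipy.optimize import least_squares
C={n:imaging.camera(n) for n in('scene','side')}
def proj(c,p):
    q=np.linalg.inv(np.array(c['T']))@[*p,1]; q=np.array(c['mtx'])@(q[:3]*[1,-1,-1]); return q[:2]/q[2]
for n,a,b in(('green',(287.5,258.4),(330.6,237.3)),('yellow',(321.3,232.8),(329.4,263.9)),('red',(260,230.1),(373.2,238.1))):
    r=least_squares(lambda p:np.r_[proj(C['scene'],p)-a,proj(C['side'],p)-b],[550,-60,40]);print(n,r.x.round(1),r.fun.round(1))
for p in((233,633,250),(233,633,400)):print(proj(C['scene'],p))
c=C['scene'];print('lamp',w(np.array(c['mtx']),np.array(c['T']),525,252,15))
```

```text
green [609.5 -67.3  32.7] [ 0.   0.   0.1 -0. ]
yellow [546.1   5.4  33.5] [-0. -0. -0.  0.]
red [ 536.8 -130.4   32.9] [-0. -0. -0.  0.]
[609.9903206   53.43268194]
[647.48635495 -12.14723908]
lamp [589.77900715 449.57553932  15.        ]
```

View pics/wrist0.png

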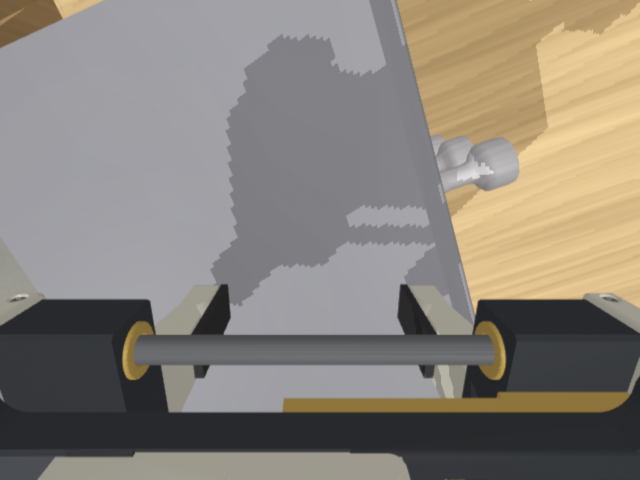

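The gripper starts over a grey box, with the lamp at about (590,450). I'll travel on the inner side of the lamp, closing the fingers on the way.

Emit:
{"fn": "arm_command", "kwargs": {
  "series": [
    [10,13,-4,0],
    [20,26,-4,0],
    [24,32,-4,0],
    [24,32,-4,0],
    [24,32,0,0],
    [24,32,0,0],
    [24,32,0,0],
    [24,32,0,0],
    [24,32,0,0],
    [24,32,0,0]
  ],
  "fingers": 0,
  "force": 20
}}

```text
clock: 1.08
ee_pos: [339.7, 277.9, 267.7]
orientation: [-3.092, 0.55, -0.0]
ft_force: [1.6, -1.6, 0.3]
gripper_width: 26.6
gripper_force: 0.0
```

Emit:
{"fn": "arm_command", "kwargs": {
  "series": [
    [28,27,0,0],
    [28,27,0,0],
    [28,27,0,0],
    [28,27,0,0],
    [28,27,5,0],
    [28,27,5,0],
    [28,27,5,0],
    [28,27,5,0],
    [20,20,5,0],
    [9,10,5,0]
  ]
}}

```text
clock: 1.92
ee_pos: [493.0, -41.3, 237.1]
orientation: [3.092, -0.555, -0.0]
ft_force: [-0.1, -0.2, -0.2]
gripper_width: 0.5
gripper_force: 0.0
```

Emit:
{"fn": "arm_command", "kwargs": {
  "series": [
    [0,0,0,0],
    [0,0,0,0],
    [0,0,0,0]
  ]
}}

```text
clock: 2.17
ee_pos: [491.9, -38.2, 237.7]
orientation: [-3.093, 0.552, -0.0]
ft_force: [0.5, 0.8, -0.2]
gripper_width: 0.5
gripper_force: 0.0
```

Run:
```python
from h import *
s=sensors.state();print(s['clock'],np.round(s['ee_pos'],1),s['orientation'],s['gripper_width'],s['ft_force'])
c,T=snap('wrist','wrist1.png');blobs(c,T,42)
```

```text
2.1667 [491.9 -38.2 237.7] [-3.09267439e+00  5.51705183e-01 -6.04076392e-05] 0.4835265626601623 [ 0.49224195  0.77416043 -0.18943695]
green [ 276   59   49   55 2092] [300.1  86.2] [608.7 -68.5  42. ]
yellow [ 230  156   49   48 1772] [253.8 179.6] [547.2   2.8  42. ]
yellow [325 321   6  59 252] [327.5 350.2] [340.5   0.7  42. ]
yellow [298 322   5  58 240] [299.7 350.2] [351.5  30.3  42. ]
yellow [  94  392  367   21 5804] [292.9 403.2] [283.9  64.9  42. ]
red [ 365  115   49   50 1911] [389.1 139.2] [ 538.  -129.9   42. ]
```

View pics/wrist1.png

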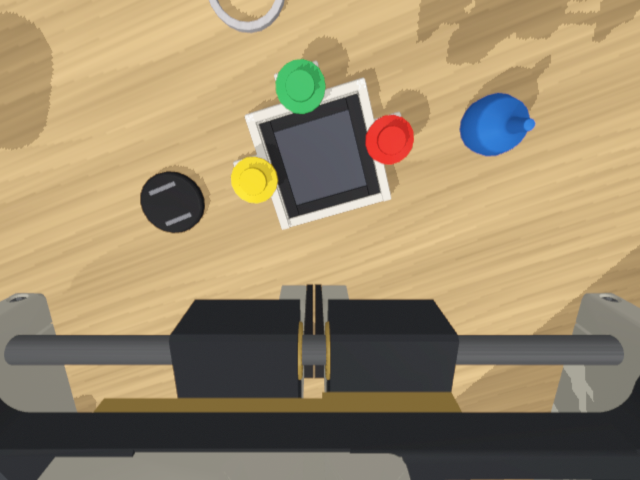

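The wrist view shows green's crown at (300,85), red's at (391,139) and yellow's at (254,181). The blower at (495,124), the lens cap and the ring are all clear of the press points. The spacing comes out at 133 mm against the expected 136, so the positions hold up. Next I'll go above green.

Emit:
{"fn": "arm_command", "kwargs": {
  "series": [
    [16,-2,5,0],
    [20,-2,10,0],
    [20,-2,15,0],
    [20,-2,20,0],
    [20,-2,20,0],
    [15,-2,20,0],
    [10,-1,20,0],
    [0,0,18,0],
    [0,0,12,0],
    [0,0,0,0]
  ]
}}

```text
clock: 3.05
ee_pos: [608.5, -66.9, 95.0]
orientation: [3.092, -0.549, -0.007]
ft_force: [-0.5, 0.1, -0.7]
gripper_width: 0.5
gripper_force: 0.0
```

Emit:
{"fn": "arm_command", "kwargs": {
  "series": [
    [0,0,5,0],
    [0,0,5,0],
    [0,0,3,0],
    [0,0,2,0],
    [0,0,0,0],
    [0,0,0,0]
  ]
}}

```text
clock: 3.55
ee_pos: [610.2, -68.0, 83.0]
orientation: [-3.093, 0.551, -0.001]
ft_force: [-0.3, 0.4, 0.7]
gripper_width: 0.2
gripper_force: 0.0
```

Run:
```python
from h import *
s=sensors.state();print(s['clock'],np.round(s['ee_pos'],1),s['orientation'],s['ft_force'])
a=snap('scene','s2.png')[0]['pixels'][190:290,220:360];b=snap('side','d2.png')[0]['pixels'][200:300,270:410]
cv2.imwrite('pics/c2.png',np.hstack([cv2.resize(i,None,fx=2.8,fy=4,interpolation=2) for i in(a,b)]))
```

```text
3.55 [610.2 -68.   83. ] [-3.09269437e+00  5.51214910e-01 -9.30465379e-04] [-0.27465313  0.39750411  0.67771901]
```

View pics/c2.png

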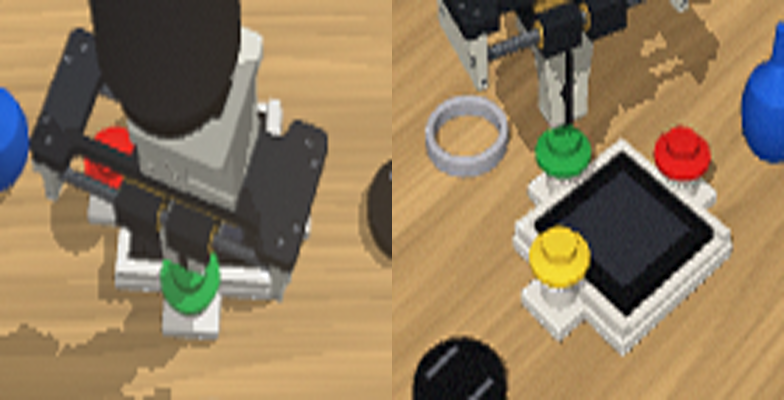

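Both views show the fingertips centred about 13 mm above green's crown. I'll press slowly now.

Emit:
{"fn": "arm_command", "kwargs": {
  "series": [
    [0,0,4,0],
    [0,0,4,0],
    [0,0,2,0],
    [0,0,1,0],
    [0,0,1,0],
    [0,0,1,0],
    [0,0,1,0],
    [0,0,1,0],
    [0,0,1,0],
    [0,0,0,0]
  ]
}}

```text
clock: 4.48
ee_pos: [610.1, -68.0, 66.5]
orientation: [3.093, -0.551, 0.0]
ft_force: [-1.5, 0.1, 0.1]
gripper_width: 0.1
gripper_force: 0.3
```

Emit:
{"fn": "arm_command", "kwargs": {
  "series": [
    [0,0,1,0],
    [0,0,1,0],
    [0,0,1,0],
    [0,0,0.5,0],
    [0,0,0,0]
  ]
}}

```text
clock: 4.9
ee_pos: [610.1, -68.0, 62.9]
orientation: [3.093, -0.551, -0.0]
ft_force: [-0.9, -0.9, 1.0]
gripper_width: 0.5
gripper_force: 0.4
```

Emit:
{"fn": "arm_command", "kwargs": {
  "series": [
    [0,0,0.5,0],
    [0,0,0.5,0],
    [0,0,0.5,0],
    [0,0,0,0]
  ]
}}

```text
clock: 5.23
ee_pos: [610.1, -68.0, 61.5]
orientation: [3.093, -0.551, -0.0]
ft_force: [-1.2, -0.4, 1.9]
gripper_width: 0.4
gripper_force: 0.7
```

Emit:
{"fn": "arm_command", "kwargs": {
  "series": [
    [0,0,0.5,0],
    [0,0,0.5,0],
    [0,0,0,0]
  ]
}}

```text
clock: 5.48
ee_pos: [610.2, -68.0, 61.3]
orientation: [3.093, -0.551, 0.001]
ft_force: [-3.4, 0.9, 8.7]
gripper_width: 0.5
gripper_force: 4.0
```

It hit a firm stop at TCP z of 61.3 with 8.7 N, so green is home. Next I'll lift and go to red.

Emit:
{"fn": "arm_command", "kwargs": {
  "series": [
    [0,0,-8,0],
    [0,0,-14,0],
    [-5,9,-4,0],
    [-10,18,0,0],
    [-12,22,0,0],
    [-12,22,0,0],
    [-7,13,0,0],
    [0,0,0,0],
    [0,0,4,0],
    [0,0,0,0]
  ]
}}

```text
clock: 6.32
ee_pos: [538.2, -131.0, 82.2]
orientation: [-3.093, 0.552, -0.001]
ft_force: [-0.0, -0.1, -1.0]
gripper_width: 0.8
gripper_force: 0.0
```

Run:
```python
from h import *
s=sensors.state();print(s['clock'],np.round(s['ee_pos'],1),s['orientation'],s['ft_force'])
a=snap('scene','s3.png')[0]['pixels'][190:290,220:360];b=snap('side','d3.png')[0]['pixels'][200:300,270:410]
cv2.imwrite('pics/c3.png',np.hstack([cv2.resize(i,None,fx=2.8,fy=4,interpolation=2) for i in(a,b)]))
```

```text
6.3167 [ 538.2 -131.    82.2] [-3.09257693e+00  5.51834686e-01 -5.49552961e-04] [-0.00762385 -0.07833752 -0.99950158]
```

View pics/c3.png

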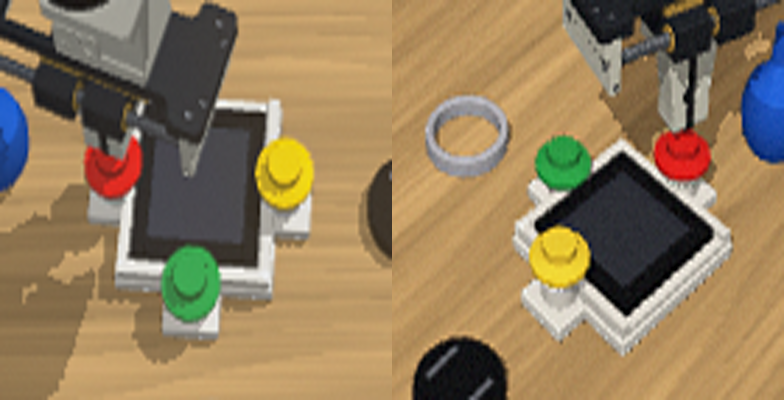

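Green now sits visibly lower in both views, and the tip is over red's crown. The filter hasn't moved. I'll press red.

Emit:
{"fn": "arm_command", "kwargs": {
  "series": [
    [0,0,4,0],
    [0,0,4,0],
    [0,0,2,0],
    [0,0,1,0],
    [0,0,1,0],
    [0,0,1,0],
    [0,0,1,0],
    [0,0,1,0],
    [0,0,1,0],
    [0,0,1,0]
  ]
}}

```text
clock: 7.25
ee_pos: [537.9, -130.9, 65.6]
orientation: [-3.093, 0.551, -0.0]
ft_force: [-0.9, 1.7, 2.2]
gripper_width: 0.7
gripper_force: 1.3
```

Emit:
{"fn": "arm_command", "kwargs": {
  "series": [
    [0,0,1,0],
    [0,0,1,0],
    [0,0,0.5,0],
    [0,0,0.5,0],
    [0,0,0,0]
  ]
}}

```text
clock: 7.67
ee_pos: [537.9, -131.0, 62.4]
orientation: [3.093, -0.551, 0.0]
ft_force: [-0.4, -0.1, 0.3]
gripper_width: 0.6
gripper_force: 0.0
```

Emit:
{"fn": "arm_command", "kwargs": {
  "series": [
    [0,0,0.5,0],
    [0,0,0.5,0],
    [0,0,0,0],
    [0,0,0,0]
  ]
}}

```text
clock: 8.0
ee_pos: [538.0, -131.0, 61.5]
orientation: [3.093, -0.551, 0.0]
ft_force: [-0.5, -0.0, 0.7]
gripper_width: 0.3
gripper_force: 0.4
```

Emit:
{"fn": "arm_command", "kwargs": {
  "series": [
    [0,0,0.5,0],
    [0,0,0.5,0],
    [0,0,0,0]
  ]
}}

```text
clock: 8.25
ee_pos: [538.1, -131.0, 61.2]
orientation: [3.093, -0.551, 0.001]
ft_force: [-3.8, 0.9, 7.4]
gripper_width: 0.3
gripper_force: 4.2
```

Red is home too. Next is yellow.

Emit:
{"fn": "arm_command", "kwargs": {
  "series": [
    [0,0,-8,0],
    [0,0,-14,0],
    [-3,-10,-4,0],
    [-7,-24,0,0],
    [-9,-31,0,0],
    [-9,-31,0,0],
    [-7,-24,0,0],
    [-3,-10,0,0],
    [0,0,4,0],
    [0,0,0,0]
  ]
}}

```text
clock: 9.08
ee_pos: [546.7, 4.8, 81.9]
orientation: [3.093, -0.549, -0.001]
ft_force: [-0.2, -0.6, -0.3]
gripper_width: 0.8
gripper_force: 0.0
```

Run:
```python
from h import *
s=sensors.state();print(s['clock'],np.round(s['ee_pos'],1),s['orientation'],s['ft_force'])
a=snap('scene','s4.png')[0]['pixels'][190:290,220:360];b=snap('side','d4.png')[0]['pixels'][200:300,270:410]
cv2.imwrite('pics/c4.png',np.hstack([cv2.resize(i,None,fx=2.8,fy=4,interpolation=2) for i in(a,b)]))
```

```text
9.0833 [546.7   4.8  81.9] [ 3.09297649e+00 -5.49126552e-01 -1.34809235e-03] [-0.1700378  -0.61620434 -0.32993447]
```

View pics/c4.png

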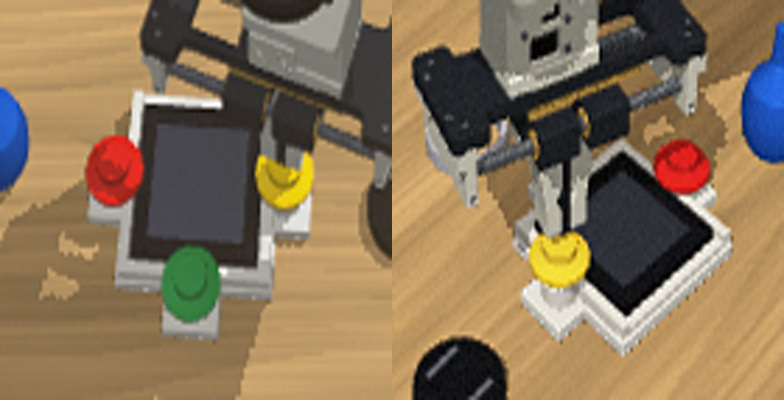

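Red is down, and the tip is above yellow's crown. I'll press yellow.

Emit:
{"fn": "arm_command", "kwargs": {
  "series": [
    [0,0,4,0],
    [0,0,4,0],
    [0,0,2,0],
    [0,0,1,0],
    [0,0,1,0],
    [0,0,1,0],
    [0,0,1,0],
    [0,0,1,0],
    [0,0,1,0],
    [0,0,1,0]
  ]
}}

```text
clock: 10.02
ee_pos: [547.2, 4.1, 65.6]
orientation: [-3.093, 0.551, -0.0]
ft_force: [-1.5, -2.1, 3.2]
gripper_width: 0.3
gripper_force: 1.3
```

Emit:
{"fn": "arm_command", "kwargs": {
  "series": [
    [0,0,1,0],
    [0,0,1,0],
    [0,0,0.5,0],
    [0,0,0.5,0],
    [0,0,0.5,0],
    [0,0,0.5,0],
    [0,0,0,0]
  ]
}}

```text
clock: 10.6
ee_pos: [547.3, 4.3, 61.5]
orientation: [-3.093, 0.551, -0.0]
ft_force: [-0.7, -0.8, 1.5]
gripper_width: 0.5
gripper_force: 0.4
```

Emit:
{"fn": "arm_command", "kwargs": {
  "series": [
    [0,0,0.5,0],
    [0,0,0.3,0],
    [0,0,0,0]
  ]
}}

```text
clock: 10.85
ee_pos: [547.3, 4.3, 61.3]
orientation: [-3.093, 0.551, -0.001]
ft_force: [-1.9, -1.2, 7.0]
gripper_width: 0.4
gripper_force: 3.6
```

Yellow reached the same firm stop. I'll retreat upward and check.

Emit:
{"fn": "arm_command", "kwargs": {
  "series": [
    [0,0,-8,0],
    [0,0,-14,0],
    [0,0,-20,0],
    [-10,0,-20,0],
    [-20,0,-20,0],
    [-20,0,-20,0],
    [-20,0,-20,0],
    [-20,0,-10,0],
    [0,0,0,0],
    [0,0,0,0]
  ]
}}

```text
clock: 11.68
ee_pos: [462.6, 36.0, 194.1]
orientation: [-3.091, 0.549, -0.004]
ft_force: [0.1, 0.2, -0.4]
gripper_width: 0.7
gripper_force: 0.0
```

Run:
```python
from h import *
s=sensors.state();print(s['clock'],np.round(s['ee_pos'],1),s['ft_force'])
a=snap('scene','s5.png')[0]['pixels'][170:290,100:400];b=snap('side','d5.png')[0]['pixels'][160:320,260:510]
cv2.imwrite('pics/c5.png',np.vstack([cv2.resize(i,(750,300),interpolation=2) for i in(a,)]+[cv2.resize(b,(469,300))if 0 else cv2.resize(b,(750,300))]))
```

```text
11.6833 [462.6  36.  194.1] [ 0.1113033   0.15873058 -0.41772955]
```

View pics/c5.png

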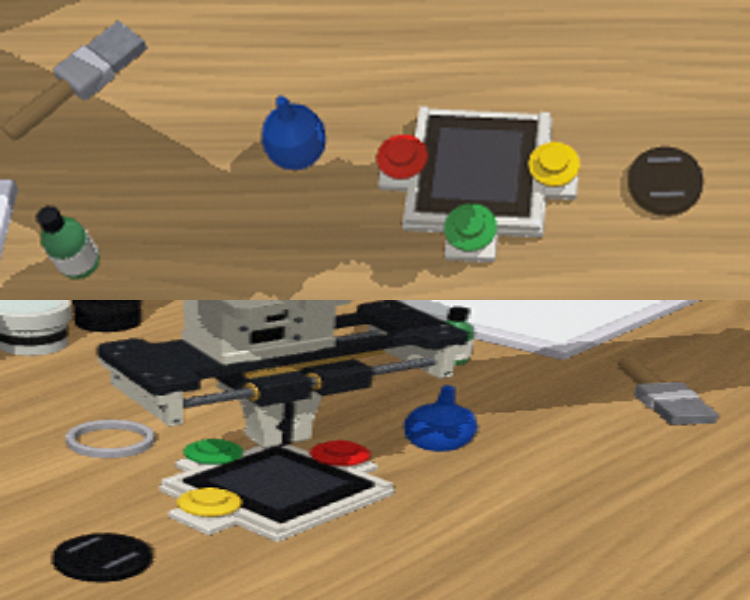

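All three catches are down, the filter is in its recess, the other things are undisturbed and the arm is clear. I'll hand the job in.

```bash
python3 -c "from cell import env;print(env.close_job())"
```

```text
the job is handed in; nothing more can be done
None
```

I pressed the green, red and yellow catches to their hard stops in that order, at about 7–9 N each; the last pictures showed the filter and loose items undisturbed, and I handed the job in (it returned no verdict).

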